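# Knock home the locking pin of a preserving jar

### The arm

A 6-joint arm with a two-finger parallel gripper is mounted at the origin on the work surface. World frame = base frame: x ahead of the robot, y to its left, z up, the work surface at z = 0. Lengths are in m, angles in rad, forces in N, time in s.
With the tool pointing down it reaches from about 0.35 to 0.975 m from the base axis. Payload 4.9 kg.
Tool frame: the origin (TCP) lies at the very end of the fingers, on their centre line; the grasp point (between the pads) lies 19 mm behind it (pinch_z is the distance from the TCP to the grasp point, in m); z points along the fingers, y is the line along which they close (so a half turn about z gives the same grasp; the last joint's range is limited). The gripper opens to 85 mm and grips with 20 to 120 N. Pads are 22 mm wide; open, the fingers measure 114 mm over their backs; the gripper's body (76 mm by 85 mm) begins 54 mm behind the grasp point. The pads swing forward as they close: fully open they stand 13 mm farther back than shut.
Start: joints at [-1.453, 0.053, 1.613, -0, 1.476, -0.119], TCP at [0.147, -0.608, 0.231] pointing down, gripper open.
Joint ranges: [-3.01, 3.01], [-1.01, 2.22], [0.06, 2.58], [-1.02, 4.17], [0.09, 2.62], [-3.14, 3.14]. Speed limits (rad/s): [2.57, 2.57, 3.14, 3.14, 3.14, 3.14].

### API

Orientations are given as a unit quaternion [w, x, y, z].
In Python, from plant import * gives the robot as it stands. The module is installed in compiled form; this text tells all that it offers.
- The arm moves only by the tool play_rows, never from a script. Its arguments are lists of equal length, an entry for each row: "linear": the shift along the world's x, y, z in m, a list of three; "turn": the turn about the world's z in degrees. A call has 1 to 8 rows; each row shifts and turns the commanded pose from where the row before left it; what a row does not reach is not made up. A row lasts 1/8 s, in which the tool goes at most 62.5 mm and 10.7 degrees, less where a joint would pass 70% of its speed; a pose out of reach is approached as far as the arm can. A call is refused whole if a number of a shift passes 0.0625 or a number of a turn 10.7, either way. A call with a gripper value outside its range is refused whole. "hand" is the finger opening in m, from 0 to 0.0854, set as the call begins (left out, the last holds). The fingers move at their own pace and stop on an object; the grip force is fixed at half the most. Time passes only in rows, so rows that do not move let the fingers close. It gives the time, the measured TCP pose, the force, the opening and the grip force at its end, in the units of the state.
- state(): the state, without advancing time (a new reading comes with each control period).
- grab_frame(name): name is "scene" or "top" or "wrist"; returns the picture (420x560x3 uint8, red, green, blue); there is no depth.
- camera_info(name): a dict with "camera_matrix" (3x3 intrinsics, pixels), "origin" and "attitude" of the camera in the world; the wrist camera has in their place "mount" (4x4, takes a point from camera to tool coordinates, whose origin is the TCP and whose axes are the flange's). Camera axes: x right, y down, z forward; pixel columns grow to the right and rows downward; lengths in m; the calibration is good to about 2 mm. The wrist camera is an equidistant fisheye: a pixel r from the principal point sees the ray r / f radians off the axis. A picture is of the moment at which its call begins: read the wrist's pose just before it. camera_info takes no time and is no camera call.
- job_done(): hands the job in; it is judged then, once.
Trained networks look in the newest picture that a camera, given by its name, has taken for a name from the list of things; names that differ only in an ending like _2 or _b are one class to them, and where a whole thing is asked for, a point or a joint stands for the part that bears it (a point fixed in the world has none). Each returns a list of dicts, best first, with "p" (0 to 1); they miss things now and then, are a little off and sometimes report something else, mostly with a low value. They report only what shows in the picture. A call takes as long as a camera call. They do not tell look-alikes from the thing itself.
- trace(camera, thing): "region" (420x560 bool, what is visible of it) and "location" ([column, row] in pixels, amid what is visible of it).
The state is a dict: "time": time; "joint_pos": joint angles; "joint_vel": joint speeds; "joint_efforts": joint torques, N m; "tool_pos": TCP position; "tool_rot": TCP orientation; "contact_force": force on the tool from outside, world axes, zero at the start; "ft_torque": the same for the moment, N m; "gripper_width": opening from 0.0 (shut) to 1.0 (fully open); "grasp_force": force on a finger pad.
Only numpy, scipy, OpenCV 4.12 (cv2) and the standard library are available. Lean on these libraries where they do the work, as an engineer would, in place of code of your own. Each camera call takes 0.05 s, during which the arm holds its last target. There are 200 camera calls.

### The job

The jar of orange peel under the wire shelf is not sealed yet: take the mallet out of its wooden cradle and, holding it by its handle, knock the sprung steel pin in the jar's stopper fully down with the mallet's head, by brisk blows and not a slow push, without the robot itself touching the pin. Then leave the mallet lying or standing at rest with its head on the chopping board, and do not disturb the mortar, the pepper mill or the spice jar.

Things in the scene. Friction and masses are not known exactly. Their poses are not given: they have to be found in the camera images.
- mallet: kitchen mallet, 0.4 kg: aluminium block head 52 x 52 mm, 56 mm tall, dark wooden handle 20 mm wide (y), 22 mm high (z). Origin at the head's centre; the handle runs along -x from -26 to -196 mm, level with it. Striking faces are +z and -z, 28 mm from the origin. It starts standing on its head on the table (z up), and balances on its head alone, handle off the ground.
- mallet_head: the aluminium head block of the mallet, same origin and axes as the mallet
- grip (a point): point on the centre line of the mallet's handle, 105 mm from the head's centre
- cradle: fixed light wooden block 70 mm wide (y), 60 mm tall, with a 26 mm wide slot from above; the mallet's handle lies in it, sunk 21 mm below the top, too deep for fingers. Origin: the spot on the table under the head's centre at the start; the block spans x = -32 to -212 mm. The head stands free in front of it; the mallet comes out straight up.
- board: fixed wooden chopping board 320 x 200 x 18 mm (x, y, z), clear; origin at the centre of its underside on the table, its top 18 mm up
- riser: fixed wire shelf, jar fixed below it. Origin on the table under the jar's axis. Deck x = -44 to 114 mm, y = -122 to 122 mm, underside 218 mm and top 228 mm up; four 8 mm legs at x = -40 and 110, y = +-118 mm; open at -x, towards the robot. Jar 90 mm wide, its wooden stopper 82 mm wide, stopper top 98 mm up.
- pin_top (a point): centre of the top face of the round steel cap, 22 mm across and 8 mm thick, of the sprung pin in the middle of the jar's stopper: 124 mm above the table when the pin is fully up, 106 mm when fully home.
- pin (a joint): how far the pin is pressed down: 0 = fully up, 0.018 m = fully home. Stiff: some 9 to 12 N to move it; it stays where it is left.
- mortar: bystander: grey stone mortar, 110 mm wide, 70 mm tall, origin at the centre of its underside
- mill: bystander: dark wooden pepper mill, 54 mm wide, 163 mm tall, origin at the centre of its underside
- spice: bystander: amber spice jar, 48 mm wide, 85 mm tall, on the wire shelf, origin at the centre of its underside
There are look-alikes about, which are no part of the job. Several things have the shape of the mallet; the one meant has the colours described above.

How it is judged:
On the way:
1. the mallet's head strikes the pin with a blow (pin driven faster than 0.05 m/s) while the gripper is on the handle, at least 50 mm from the head's centre (contact force between mallet_head and pin above 2 N and velocity of joint pin above 0.05 m/s and x of the grasp point in the frame of mallet below -0.05 m and contact force between the fingers and mallet above 1 N).
At the end, for the whole second after the job is handed in: The pin is down to within 2.5 mm of fully home and the mallet lies or stands at rest with its head on the chopping board (head centre over the board and less than 37 mm above its top) (value of joint pin above 0.0155 m and x of mallet_head in the frame of board between -0.16 and 0.16 m and y of mallet_head in the frame of board between -0.1 and 0.1 m and z of mallet_head in the frame of board below 0.055 m and contact force between mallet and board above 1 N and linear speed of mallet below 0.02 m/s); the robot touches nothing.
It fails at once if the robot itself touches the pin (contact force between any of the fingers, the arm and pin above 0.5 N).
It fails at once if mortar, pepper mill or spice jar moved by more than 30 mm (distance of any of mortar, mill, spice from where it was at the start of the episode above 0.03 m).
It also fails if it takes over 72 s, if anything falls off the work surface, if the arm or the gripper's body presses on something with over 40 N, if the wrist force passes 120 N, or if a joint passes its speed limit or range.

## Working session

There is one attempt and no reset: what is moved stays moved. The work goes in short steps, Python scripts to look and compute and a tool call to move; the robot and the scene stay as the last step left them, time stands still between calls to the robot, and variables do not carry over. Pictures are saved under pics/ and viewed, at most 10 in all, crops included, and the job is handed in when it is done.

Besides the shell and the picture viewer there is one more tool, called after "Request:" as name([rows], argument=value, ...), one row to a line, values as JSON. play_rows: Moves the arm, as the interface text tells. Its arguments: {"type":"object","properties":{"linear":{"type":"array","items":{"type":"array","items":{"type":"number"}}},"turn":{"type":"array","items":{"type":"number"}},"hand":{"type":"number"}},"required":["linear","turn"]}

```bash
mkdir -p pics; cat > h.py <<'E'
from plant import *
import numpy as np, cv2
from scipy.spatial.transform import Rotation as R
def cam(n):
    c=camera_info(n); K=np.array(c["camera_matrix"]); a=np.array(c["attitude"],float)
    if a.shape==(4,): a=R.from_quat(a,scalar_first=True).as_matrix()
    return K,np.array(c["origin"]),a
def ray_z(n,uv,z):
    K,o,A=cam(n); d=A@np.linalg.solve(K,[uv[0],uv[1],1]); return o+d*(z-o[2])/d[2]
def proj(n,P):
    K,o,A=cam(n); p=(np.atleast_2d(P)-o)@A; q=p@K.T; return q[:,:2]/q[:,2:]
def snap(n,f):
    im=grab_frame(n); cv2.imwrite("pics/"+f,im[:,:,::-1]); return im
E
python3 - <<'E'
from h import *
print(state()); print(camera_info("scene"),camera_info("top"),camera_info("wrist"))
for n in("top","scene"):
    snap(n,n+"0.png")
    for t in("mallet","cradle","board","riser","pin_top","mortar","mill","spice"):
        print(n,t,[(round(d["p"],2),np.round(d["location"]),d["region"].sum()) for d in trace(n,t)])
E
```

```text
{'time': 0.0, 'joint_pos': array([-1.45299550e+00,  5.33519611e-02,  1.61430110e+00,  7.10530013e-06,
        1.47598747e+00, -1.18974667e-01]), 'joint_vel': array([-0.00058019, -0.00048059, -0.00068337,  0.00079435,  0.001715  ,
       -0.0023081 ]), 'joint_efforts': array([-9.22086401e-04, -3.93678117e+01, -3.70177960e+01, -1.74613215e-04,
        7.01381417e-03,  2.50933780e-06]), 'tool_pos': array([ 0.14654988, -0.6069354 ,  0.23006181]), 'tool_rot': array([-1.02393602e-03,  9.92999872e-01,  1.18110992e-01,  4.13732057e-06]), 'contact_force': array([ 0.41791292,  0.3790889 , -0.58826194]), 'ft_torque': array([ 0.01353887, -0.01305162,  0.01037926]), 'grasp_force': 0.0, 'gripper_width': 0.9998512756729676}
{'camera_matrix': array([[476.74674467,   0.        , 273.46646472],
       [  0.        , 476.74674467, 206.60853557],
       [  0.        ,   0.        ,   1.        ]]), 'origin': array([ 1.34684719, -0.27011881,  0.85776221]), 'attitude': array([-0.3455293 ,  0.73652524,  0.52439514, -0.25129627])} {'camera_matrix': array([[528.38852407,   0.        , 286.9787886 ],
       [
[... 1185 characters left out ...]
y([299., 139.]), np.int64(1065))]
top mill [(0.82, array([255., 138.]), np.int64(402))]
top spice [(0.74, array([409., 162.]), np.int64(457))]
scene mallet [(0.78, array([415., 291.]), np.int64(1873)), (0.66, array([410., 188.]), np.int64(1080)), (0.65, array([335., 155.]), np.int64(840)), (0.63, array([383., 235.]), np.int64(904))]
scene cradle [(0.66, array([369., 205.]), np.int64(1484))]
scene board [(0.71, array([260., 237.]), np.int64(6684))]
scene riser [(0.82, array([138., 264.]), np.int64(5512))]
scene pin_top []
scene mortar [(0.71, array([279., 303.]), np.int64(2254))]
scene mill [(0.82, array([338., 290.]), np.int64(1108))]
scene spice [(0.95, array([134., 220.]), np.int64(1150))]
```

```bash
python3 -c "
import cv2,numpy as np
a=cv2.imread('pics/top0.png');b=cv2.imread('pics/scene0.png')
cv2.imwrite('pics/both.png',np.vstack([a,b])[:, :])
"
```

```text
(no output)
```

View pics/top0.png

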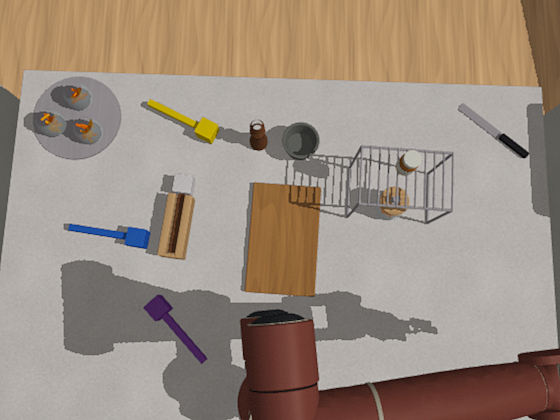

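View pics/scene0.png

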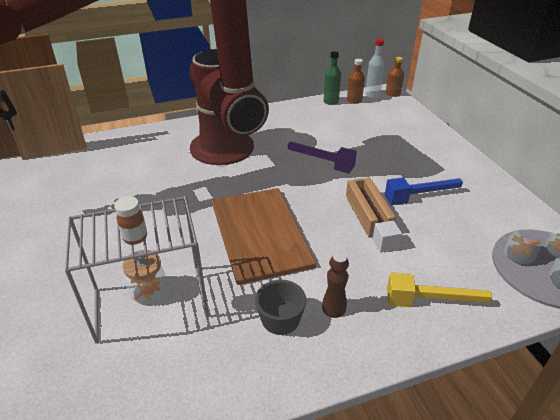

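The top picture shows the wanted mallet with its aluminium head at (183,184) and its handle in the cradle at (176,228). The look-alikes are blue (137,237), yellow (205,130) and purple (157,308). The board is at (284,239), and the jar stopper sits under the shelf at (394,201). I choose the mallet in the cradle and will check it in a close crop.

```bash
python3 - <<'E'
from h import *
a=cv2.imread('pics/top0.png');b=cv2.imread('pics/scene0.png')
c=lambda im,x,y:cv2.resize(im[y:y+100,x:x+130],None,fx=3,fy=3,interpolation=cv2.INTER_CUBIC)
cv2.imwrite('pics/crop.png',np.vstack([np.hstack([c(a,120,168),c(a,345,135)]),np.hstack([c(b,310,165),c(b,80,210)])]))
def rect(n,t,z,k=0):
    d=trace(n,t)[k]; ys,xs=np.nonzero(d["region"])
    cs,_=cv2.findContours(d["region"].astype(np.uint8),0,2); m=max(cs,key=cv2.contourArea)[:,0]
    P=np.array([ray_z(n,p,z)[:2] for p in m]); r=cv2.minAreaRect((P*1000).astype(np.float32)); print(n,t,k,np.round(r[0],1),np.round(r[1],1),round(r[2],1))
grab_frame("top")
for t,z in(("cradle",.06),("board",.018),("mallet",.056),("riser",.228),("mortar",.07),("mill",.163)): rect("top",t,z)
s=lambda uv,z:print(uv,np.round(ray_z("top",uv,z),4))
s((183,184),.056);s((394,201),.098)
grab_frame("scene")
for t in("spice",): print(np.round(ray_z("top",(409,162),.27),3))
E
```

```text
top cradle 0 [474.6 295.6] [ 81.4 183.9] 83.9
top board 0 [451.7  -5.6] [200.5 325.2] 87.6
top mallet 0 [512.9 288.7] [ 60.5 223.6] 85.7
top riser 0 [ 574.4 -298.6] [271.2 191.9] 87.5
top mortar 0 [729.6 -49.4] [110.7 101. ] 1.5
top mill 0 [700.7 -44.1] [103.6  97.3] 1.8
(183, 184) [0.5941 0.2823 0.056 ]
(394, 201) [ 0.5545 -0.3114  0.098 ]
[ 0.621 -0.311  0.27 ]
```

View pics/crop.png

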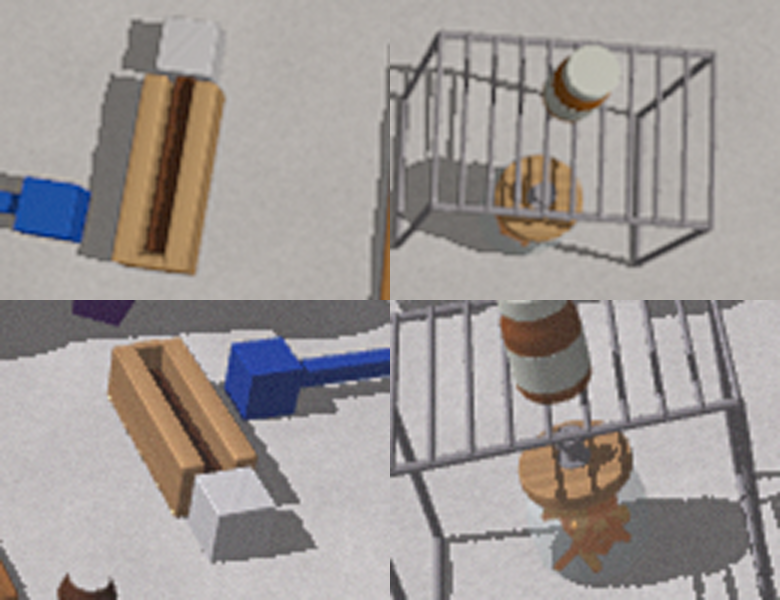

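```bash
python3 - <<'E'
from h import *
T=lambda x,y:(120+(x%390)/3 if x<390 else 345+(x-390)/3, (168 if x<390 else 135)+y/3)
S=lambda x,y:(310+x/3 if x<390 else 80+(x-390)/3, (165 if x<390 else 210)+(y-300)/3)
def pr(l,n,uv,z): print(l,np.round(ray_z(n,uv,z)[:2],4))
for p in((163,17),(222,20),(214,72),(160,70)): pr("headT","top",T(*p),.056)
for p in((196,472),(252,467),(275,507),(213,515)): pr("headS","scene",S(*p),.056)
for p in((180,78),(155,252)): pr("handle","top",T(*p),.039)
for p in((145,75),(118,262)): pr("cradle left edge","top",T(*p),.06)
for p in((111,349),(180,340),(256,460),(187,478)): pr("cradleS","scene",S(*p),.06)
for p in((440,33),(713,52),(710,228),(432,208)): pr("deck","top",T(*p),.228)
for p in((738,403),(390,470)): pr("deckS front? ","scene",S(*p),.228)
pr("pinT","top",T(541,193),.124); pr("pinS","scene",S(572,443),.124)
pr("stopT","top",T(538,198),.098); pr("stopS","scene",S(576,468),.098)
E
```

```text
headT [0.6235 0.3087]
headT [0.6223 0.2526]
headT [0.5716 0.2573]
headT [0.572  0.3083]
headS [0.5674 0.2635]
headS [0.5774 0.3113]
headS [0.6278 0.3037]
headS [0.6195 0.251 ]
handle [0.5682 0.2922]
handle [0.4012 0.3054]
cradle left edge [0.5659 0.3213]
cradle left edge [0.3893 0.3346]
cradleS [0.3893 0.2695]
cradleS [0.398 0.337]
cradleS [0.5744 0.3162]
cradleS [0.5756 0.2501]
deck [ 0.6707 -0.2002]
deck [ 0.6613 -0.4352]
deck [ 0.5079 -0.428 ]
deck [ 0.5181 -0.1935]
deckS front?  [ 0.6781 -0.2022]
deckS front?  [ 0.6658 -0.4128]
pinT [ 0.5542 -0.3092]
pinS [ 0.5689 -0.3119]
stopT [ 0.5545 -0.3123]
stopS [ 0.5681 -0.3137]
```

The crop confirms the choice: a silver head and dark handle in the light wooden cradle. The head centre is at about (0.597, 0.282) with a yaw of about -5°. Pin is at about (0.555, -0.31).

Request:
play_rows([
  [0.025, 0.049, 0],
  [0.025, 0.049, 0],
  [0.025, 0.049, 0],
  [0.025, 0.049, 0],
  [0.025, 0.049, 0],
  [0.025, 0.049, 0],
  [0.025, 0.049, 0],
  [0.025, 0.049, 0],
], turn=[-2, -2, -2, -2, -2, -2, -2, -2], hand=0.0854)

```text
time: 2.3
tool_pos: [0.3471, -0.214, 0.2316]
tool_rot: [0.0, 1.0, -0.022, 0.001]
contact_force: [1.5, 0.2, -0.4]
gripper_width: 1.0
grasp_force: 0.0
```

Request:
play_rows([
  [0.025, 0.05, 0],
  [0.025, 0.05, 0],
  [0.025, 0.05, 0],
  [0.025, 0.05, 0],
  [0.025, 0.05, 0],
  [0.025, 0.05, 0],
  [0.025, 0.05, 0],
  [0.025, 0.05, 0],
], turn=[-1, -1, -0.6, 0, 0, 0, 0, 0])

```text
time: 3.3
tool_pos: [0.5473, 0.1864, 0.2315]
tool_rot: [0.0, 0.999, -0.044, 0.0]
contact_force: [0.5, 0.2, 0.7]
gripper_width: 0.997
grasp_force: 0.0
```

Request:
play_rows([
  [0.025, 0.048, -0.02],
  [0.025, 0.049, -0.02],
  [0, 0, -0.02],
  [0, 0, -0.02],
  [0, 0, 0],
], turn=[0, 0, 0, 0, 0])

```text
time: 3.92
tool_pos: [0.595, 0.28, 0.1488]
tool_rot: [0.001, 0.999, -0.044, -0.002]
contact_force: [-0.2, -0.2, -0.0]
gripper_width: 0.998
grasp_force: 0.0
```

```bash
cat >> h.py <<'E'
def wproj(P,s):
    c=camera_info("wrist"); K=np.array(c["camera_matrix"]); M=np.array(c["mount"])
    Rt=R.from_quat(s["tool_rot"],scalar_first=True).as_matrix()
    q=(np.atleast_2d(P)-s["tool_pos"])@Rt; q=(q-M[:3,3])@M[:3,:3]
    th=np.arctan2(np.hypot(q[:,0],q[:,1]),q[:,2]); ph=np.arctan2(q[:,1],q[:,0])
    return np.c_[K[0,2]+K[0,0]*th*np.cos(ph),K[1,2]+K[1,1]*th*np.sin(ph)]
def wray(uv,z,s):
    c=camera_info("wrist"); K=np.array(c["camera_matrix"]); M=np.array(c["mount"])
    Rt=R.from_quat(s["tool_rot"],scalar_first=True).as_matrix()
    d=np.array([(uv[0]-K[0,2])/K[0,0],(uv[1]-K[1,2])/K[1,1]]); th=np.hypot(*d); v=np.r_[d/max(th,1e-9)*np.sin(th),np.cos(th)]
    v=Rt@M[:3,:3]@v; o=Rt@M[:3,3]+s["tool_pos"]; return o+v*(z-o[2])/v[2]
def box(c,yaw,ext):
    x0,x1,y0,y1,z=ext; m=R.from_euler("z",yaw,degrees=True).as_matrix()
    return np.array([m@[x,y,0]+[c[0],c[1],z] for x,y in((x0,y0),(x1,y0),(x1,y1),(x0,y1))])
def draw(im,P,col=(255,0,255)):
    cv2.polylines(im,[np.round(P).astype(int)],True,col,1)
E
python3 - <<'E'
from h import *
s=state(); print(s["tool_pos"],s["tool_rot"],s["time"]); im=grab_frame("wrist").copy()
draw(im,wproj(box((.5975,.282),-5,(-.026,.026,-.026,.026,.056)),s))
draw(im,wproj(box((.5975,.282),-5,(-.212,-.032,-.035,.035,.06)),s),(0,255,0))
cv2.imwrite("pics/w1.png",im[:,:,::-1])
E
```

```text
[0.59499223 0.27999137 0.14878508] [ 8.99027973e-04  9.99009410e-01 -4.44424326e-02 -2.06407309e-03] 3.925
```

View pics/w1.png

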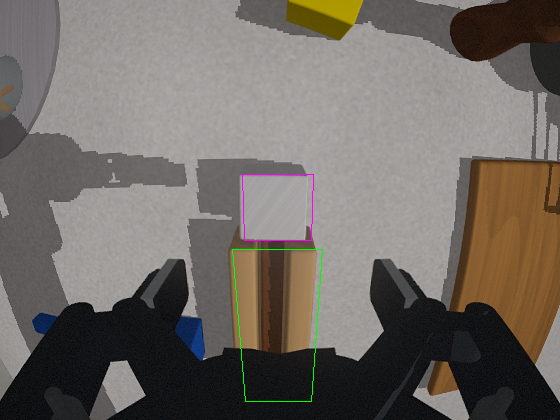

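The wrist view agrees with the estimate to about 3 px. The head spans columns 241–308 and rows 175–241, so I shift y by about +4 mm. The gripper is aligned with the slot.

Request:
play_rows([
  [0.002, 0.0045, -0.025],
  [0, 0, -0.03],
  [0, 0, -0.03],
  [0, 0, -0.03],
  [0, 0, -0.02],
  [0, 0, 0],
], turn=[0, 0, 0, 0, 0, 0])

```text
time: 4.72
tool_pos: [0.5978, 0.2852, 0.0154]
tool_rot: [0.0, 0.999, -0.044, -0.001]
contact_force: [0.3, 0.3, -0.4]
gripper_width: 1.0
grasp_force: 0.0
```

Request:
play_rows([
  [0, 0, 0],
  [0, 0, 0],
  [0, 0, 0],
  [0, 0, 0],
  [0, 0, 0],
  [0, 0, 0],
], turn=[0, 0, 0, 0, 0, 0], hand=0.02)

```text
time: 5.48
tool_pos: [0.6004, 0.2863, 0.0186]
tool_rot: [-0.0, 0.999, -0.044, 0.002]
contact_force: [0.6, -1.1, 6.0]
gripper_width: 0.6
grasp_force: 64.8
```

Request:
play_rows([
  [0, 0, 0.01],
  [0, 0, 0.02],
  [0, 0, 0.03],
  [0, 0, 0.03],
  [0, 0, 0.02],
  [0, 0, 0],
], turn=[0, 0, 0, 0, 0, 0])

```text
time: 6.22
tool_pos: [0.5998, 0.2864, 0.1289]
tool_rot: [-0.001, 0.999, -0.044, 0.002]
contact_force: [-0.4, 0.1, -4.0]
gripper_width: 0.603
grasp_force: 64.1
```

Request:
play_rows([
  [-0.012, -0.047, 0],
  [-0.012, -0.047, 0],
  [-0.012, -0.047, 0],
  [-0.012, -0.047, 0],
  [-0.012, -0.047, 0],
  [-0.01, -0.046, 0],
  [0, 0, -0.03],
  [0, 0, 0],
], turn=[2.5, 0, 0, 0, 0, 0, 0, 0])

```text
time: 7.22
tool_pos: [0.525, 0.0049, 0.0922]
tool_rot: [-0.001, 1.0, -0.023, -0.004]
contact_force: [-0.3, 0.6, -4.8]
gripper_width: 0.6
grasp_force: 64.8
```

Request:
play_rows([
  [0, 0, -0.03],
  [0, 0, -0.02],
  [0, 0, -0.007],
  [0, 0, 0],
], turn=[0, 0, 0, 0])

```text
time: 7.72
tool_pos: [0.5285, 0.0054, 0.0393]
tool_rot: [-0.0, 1.0, -0.022, -0.0]
contact_force: [-0.4, 0.0, -4.6]
gripper_width: 0.597
grasp_force: 65.0
```

Request:
play_rows([
  [0, 0, -0.003],
  [0, 0, -0.003],
  [0, 0, 0],
], turn=[0, 0, 0])

```text
time: 8.1
tool_pos: [0.53, 0.0049, 0.0366]
tool_rot: [0.0, 1.0, -0.022, 0.001]
contact_force: [-6.0, 1.8, 10.3]
gripper_width: 0.6
grasp_force: 66.6
```

```bash
python3 - <<'E'
from h import *
a=snap("scene","s2.png");b=snap("wrist","w2.png")
cv2.imwrite("pics/c2.png",np.hstack([cv2.resize(a[120:320,130:430],(400,267)),cv2.resize(b,(400,300))[:267]])[:,:,::-1])
print(state()["contact_force"])
E
```

```text
[-6.4261994   0.91067673 10.66692591]
```

View pics/c2.png

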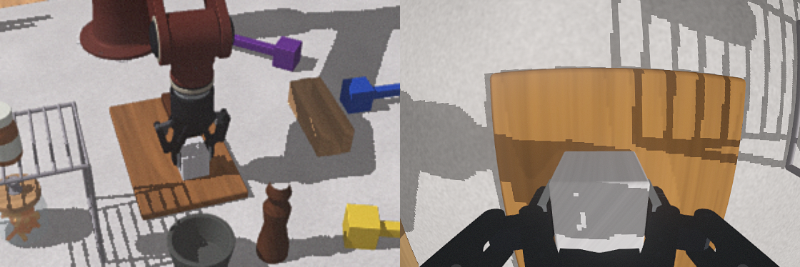

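Both views show the mallet standing on the board, with the wrist view showing its head at about (600,200) in the composite. I release it and slide back along the handle.

Request:
play_rows([
  [0, 0, 0],
  [0, 0, 0],
  [0, 0, 0],
  [0, 0, 0],
], turn=[0, 0, 0, 0], hand=0.0854)

```text
time: 8.7
tool_pos: [0.5286, 0.0049, 0.0332]
tool_rot: [-0.0, 1.0, -0.022, -0.0]
contact_force: [-0.0, -0.3, -0.9]
gripper_width: 0.995
grasp_force: 0.0
```

Request:
play_rows([
  [0, 0, 0.01],
  [-0.02, 0.001, 0.01],
  [-0.03, 0.001, 0],
  [-0.03, 0.001, 0],
  [-0.02, 0.001, 0],
  [-0.01, 0.001, 0],
  [0, 0, 0],
], turn=[0, 0, 0, 0, 0, 0, 0])

```text
time: 9.57
tool_pos: [0.4187, 0.01, 0.0537]
tool_rot: [0.0, 1.0, -0.022, 0.001]
contact_force: [0.1, -0.1, 0.1]
gripper_width: 1.0
grasp_force: 0.0
```

```bash
python3 - <<'E'
from h import *
s=state(); print(s["tool_pos"],s["tool_rot"],s["time"]); im=grab_frame("wrist").copy()
draw(im,wproj(box((.53,.005),-2.5,(-.026,.026,-.026,.026,.074)),s))
draw(im,wproj(box((.53,.005),-2.5,(-.196,-.026,-.01,.01,.057)),s),(0,255,0))
cv2.imwrite("pics/w3.png",im[:,:,::-1])
E
```

```text
[0.41874872 0.00995955 0.05371275] [ 4.85994880e-05  9.99754865e-01 -2.21336660e-02  5.54438404e-04] 9.575
```

View pics/w3.png

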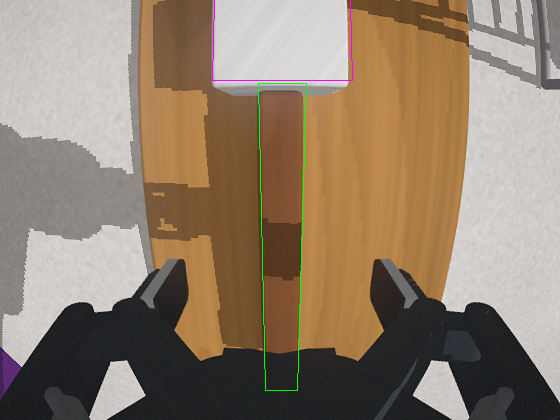

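The mallet stands level on the board. Its handle runs down column ~281 and matches the prediction within 2 mm. I grip the handle about 108 mm from the head centre.

Request:
play_rows([
  [0, 0, -0.015],
  [0.002, 0, -0.0095],
  [0, 0, 0],
], turn=[0, 0, 0])

```text
time: 10.0
tool_pos: [0.4196, 0.0101, 0.0271]
tool_rot: [-0.0, 1.0, -0.022, -0.002]
contact_force: [-0.2, -0.5, 0.4]
gripper_width: 1.001
grasp_force: 0.0
```

Request:
play_rows([
  [0, 0, 0],
  [0, 0, 0],
  [0, 0, 0],
  [0, 0, 0],
  [0, 0, 0],
  [0, 0, 0],
  [0, 0, 0],
], turn=[0, 0, 0, 0, 0, 0, 0], hand=0)

```text
time: 10.88
tool_pos: [0.4207, 0.0099, 0.029]
tool_rot: [0.0, 1.0, -0.022, 0.0]
contact_force: [-1.2, -0.9, 3.7]
gripper_width: 0.222
grasp_force: 60.5
```

Request:
play_rows([
  [0, 0, 0.01],
  [0, 0, 0.02],
  [0, 0, 0.03],
  [0, 0, 0.03],
  [0, 0, 0.02],
  [0, 0, 0.01],
  [0, 0, 0],
  [0, 0, 0],
], turn=[0, 0, 0, 0, 0, 0, 0, 0])

```text
time: 11.88
tool_pos: [0.4196, 0.0101, 0.1473]
tool_rot: [-0.0, 1.0, -0.022, -0.001]
contact_force: [-0.7, -0.9, -5.7]
gripper_width: 0.221
grasp_force: 59.7
```

```bash
python3 - <<'E'
from h import *
s=state(); print(s["tool_pos"],s["contact_force"],s["ft_torque"]); im=snap("wrist","w4.png").copy()
# head relative to tool: expect 110 fwd, top at TCP+.019+.028
x,y,z=s["tool_pos"]; dz=z-.029
draw(im,wproj(box((.5285,.005),-2.5,(-.026,.026,-.026,.026,.074+dz)),s))
cv2.imwrite("pics/w4.png",im[:,:,::-1])
E
```

```text
[0.41961945 0.01012005 0.14732505] [-0.67831361 -0.88925121 -5.73342864] [-0.03625947  0.41717971 -0.0014564 ]
```

View pics/w4.png

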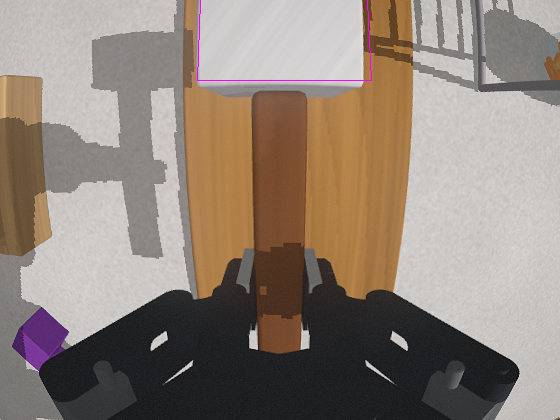

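Grip is good and the head is level. I now move in front of the shelf, then underneath it.

Request:
play_rows([
  [-0.03, -0.015, 0.005],
  [-0.03, -0.03, 0.004],
  [-0.03, -0.04, 0],
  [0, -0.05, 0],
  [0, -0.055, 0],
  [0, -0.055, 0],
  [0, -0.05, 0],
  [0, -0.021, 0],
], turn=[0, 0, 0, 0, 0, 0, 0, 0])

```text
time: 12.92
tool_pos: [0.3297, -0.3083, 0.1568]
tool_rot: [-0.0, 1.0, -0.023, -0.001]
contact_force: [1.0, 0.4, -3.9]
gripper_width: 0.223
grasp_force: 59.8
```

Request:
play_rows([
  [0, 0, 0],
  [0.02, 0, 0],
  [0.03, 0, 0],
  [0.03, 0, 0],
  [0.025, -0.002, 0],
  [0.01, -0.003, 0],
  [0, 0, 0],
  [0, 0, 0],
], turn=[0, 0, 0, 0, 0, 0, 0, 0])

```text
time: 13.92
tool_pos: [0.4448, -0.3107, 0.1574]
tool_rot: [-0.0, 1.0, -0.022, -0.001]
contact_force: [-0.5, -0.3, -3.6]
gripper_width: 0.223
grasp_force: 59.8
```

```bash
python3 - <<'E'
from h import *
s=state(); print(s["tool_pos"],s["contact_force"],s["time"])
a=snap("scene","s5.png");b=snap("top","t5.png")
cv2.imwrite("pics/c5.png",np.hstack([cv2.resize(a[180:320,50:240],None,fx=2.1,fy=2.1),cv2.resize(b[120:260,320:510],None,fx=2.1,fy=2.1)])[:,:,::-1])
E
```

```text
[ 0.44479102 -0.31065426  0.15741457] [-0.50987637 -0.29081024 -3.62600201] 13.925
```

View pics/c5.png

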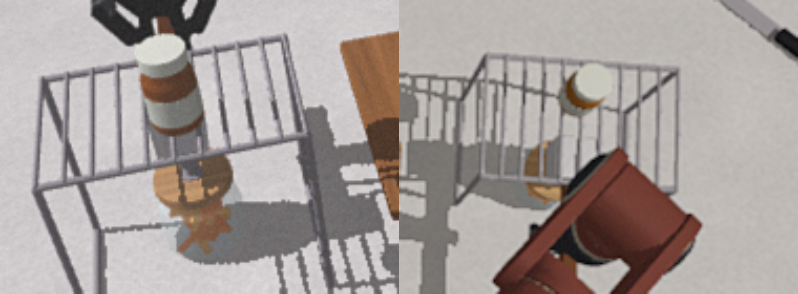

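```bash
python3 - <<'E'
from h import *
a=cv2.imread("pics/s5.png");b=cv2.imread("pics/t5.png")
out=[]
for n,im,(x,y) in(("scene",a,(95,225)),("top",b,(350,155))):
    k=8; c=cv2.resize(im[y:y+70,x:x+90],None,fx=4.4,fy=4.4,interpolation=cv2.INTER_CUBIC)
    f=lambda P:((proj(n,P)-[x,y]+.5)*4.4)
    for z in(.145,.201): draw(c,f(box((.5547,-.3155),-2.5,(-.026,.026,-.026,.026,z))),(255,0,255))
    t=np.linspace(0,6.28,30)
    for r,z,col in((.011,.124,(0,255,0)),(.041,.098,(255,255,0))): draw(c,f(np.c_[.5547+r*np.cos(t),-.311+r*np.sin(t),0*t+z]),col)
    out.append(c)
cv2.imwrite("pics/c6.png",np.hstack(out))
E
```

```text
(no output)
```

View pics/c6.png

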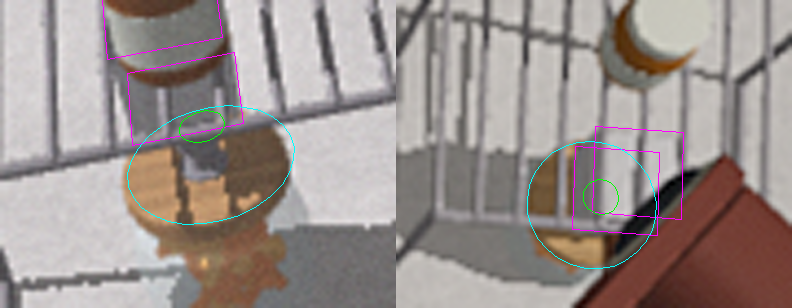

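The overlay puts the head over the pin, slightly towards the robot and to -y. I shift by 5 mm in x and 3 mm in y, then strike.

Request:
play_rows([
  [0.005, 0.003, 0],
  [0, 0, 0],
  [0, 0, -0.035],
  [0, 0, 0],
], turn=[0, 0, 0, 0])

```text
time: 14.52
tool_pos: [0.4507, -0.3081, 0.1223]
tool_rot: [-0.0, 1.0, -0.022, 0.0]
contact_force: [0.4, 0.7, -3.6]
gripper_width: 0.224
grasp_force: 59.7
```

Request:
play_rows([
  [0, 0, 0.035],
  [0, 0, 0],
  [0, 0, 0],
], turn=[0, 0, 0])

```text
time: 14.9
tool_pos: [0.4502, -0.3077, 0.1574]
tool_rot: [-0.0, 1.0, -0.022, -0.0]
contact_force: [-1.5, 0.9, -4.5]
gripper_width: 0.225
grasp_force: 59.7
```

```bash
python3 - <<'E'
from h import *
s=state(); print(s["tool_pos"],s["contact_force"],s["ft_torque"],s["time"])
a=snap("scene","s7.png"); w=snap("wrist","w7.png")
cv2.imwrite("pics/c7.png",np.hstack([cv2.resize(a[225:295,95:185],(386,300),interpolation=2),cv2.resize(w,(400,300))])[:,:,::-1])
E
```

```text
[ 0.45024575 -0.30771174  0.15737216] [-1.46198693  0.87693612 -4.48276109] [0.03729437 0.39522035 0.05573036] 14.9
```

View pics/c7.png

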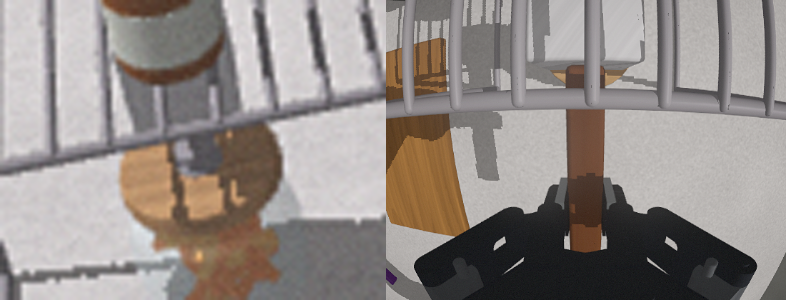

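Request:
play_rows([
  [0, 0, -0.04],
  [0, 0, 0],
  [0, 0, 0],
], turn=[0, 0, 0])

```text
time: 15.38
tool_pos: [0.45, -0.3076, 0.1176]
tool_rot: [-0.001, 1.0, -0.022, -0.001]
contact_force: [0.1, 0.3, -4.6]
gripper_width: 0.223
grasp_force: 59.9
```

Request:
play_rows([
  [0, 0, -0.003],
  [0, 0, 0],
], turn=[0, 0])

```text
time: 15.62
tool_pos: [0.4506, -0.308, 0.115]
tool_rot: [0.0, 1.0, -0.022, -0.0]
contact_force: [-0.4, 0.1, -3.6]
gripper_width: 0.224
grasp_force: 59.9
```

```bash
python3 - <<'E'
from h import *
a=snap("scene","s8.png"); z=cv2.imread("pics/s0.png") if 0 else cv2.imread("pics/scene0.png")[:,:,::-1]
c=lambda i:cv2.resize(i[225:295,95:185],(398,310),interpolation=2)
cv2.imwrite("pics/c8.png",np.hstack([c(z),c(a)])[:,:,::-1]); s=state(); print(s["ft_torque"],s["contact_force"])
print(trace("scene","pin_top")[:1] and trace("scene","pin_top")[0]["location"])
E
```

```text
[-0.01230911  0.34879079 -0.01917486] [-0.1673384   0.44704017 -4.34653057]
[]
```

View pics/c8.png

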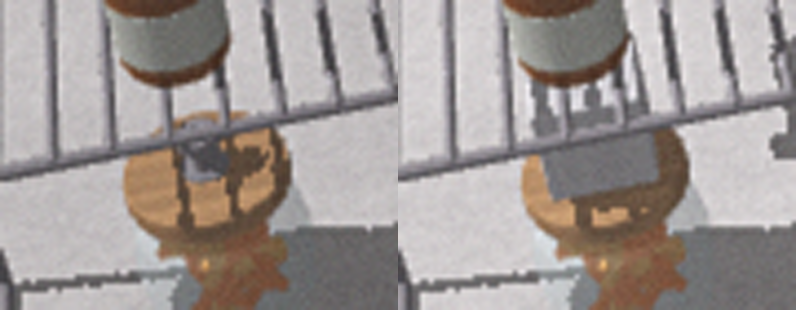

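Before the blows (left) the cap is visible at about (205,150). Now (right) the head covers the cap with its lower edge at about y 190. That was my eleventh view, one over the limit of ten, so from here I use numbers only.

```bash
python3 - <<'E'
from h import *
y0=-.3127
# head bottom front corners in s8
for p in((152,197),(262,180)):
    uv=(95+p[0]/4.43-.5,225+p[1]/4.43-.5)
    best=[(z,np.round(ray_z("scene",uv,z)[:2],4)) for z in(.10,.104,.108,.112,.116,.12,.124)]
    print(uv,best)
print("pred cap up/home, stopper:",[np.round(proj("scene",[x,-.311,z])[0],1) for x in(.5547,.560) for z in(.124,.106,.098)])
for f in("scene0","s7"):
    im=cv2.imread("pics/%s.png"%f).astype(int)
    for c in(138,141,144): print(f,c,list((im[246:282,c,2]-im[246:282,c,0])))
E
```

```text
(128.81151241534988, 268.96952595936796) [(0.1, array([ 0.5696, -0.3417])), (0.104, array([ 0.5737, -0.3413])), (0.108, array([ 0.5778, -0.3409])), (0.112, array([ 0.5819, -0.3405])), (0.116, array([ 0.586 , -0.3402])), (0.12, array([ 0.5901, -0.3398])), (0.124, array([ 0.5942, -0.3394]))]
(153.64221218961626, 265.13205417607224) [(0.1, array([ 0.5759, -0.2892])), (0.104, array([ 0.58  , -0.2891])), (0.108, array([ 0.5841, -0.289 ])), (0.112, array([ 0.5882, -0.2889])), (0.116, array([ 0.5922, -0.2888])), (0.12, array([ 0.5963, -0.2887])), (0.124, array([ 0.6004, -0.2886]))]
pred cap up/home, stopper: [array([140.3, 253.2]), array([141.8, 259. ]), array([142.5, 261.5]), array([140.6, 254.8]), array([142.1, 260.6]), array([142.8, 263.2])]
scene0 138 [np.int64(5), np.int64(7), np.int64(3), np.int64(3), np.int64(31), np.int64(50), np.int64(3), np.int64(-1), np.int64(-2), np.int64(-1), np.int64(-1), np.int64(0), np.int64(-2), np.int64(-4), np.int64(-3), np.int64(-1), np.int64(-3), np.int64(-3), np.int64(-4), np.int64(-4), np.int64(51), np.int64(76), np.int64(76), np.int64(71), np.int64(7
[... 1987 characters left out ...]
.int64(76), np.int64(75), np.int64(80), np.int64(85), np.int64(80), np.int64(82), np.int64(82), np.int64(81), np.int64(50), np.int64(34), np.int64(35), np.int64(37), np.int64(52), np.int64(60)]
s7 144 [np.int64(-7), np.int64(-2), np.int64(-3), np.int64(-5), np.int64(-4), np.int64(-3), np.int64(0), np.int64(-4), np.int64(-3), np.int64(-1), np.int64(1), np.int64(3), np.int64(0), np.int64(-1), np.int64(-1), np.int64(-5), np.int64(-2), np.int64(-3), np.int64(0), np.int64(23), np.int64(79), np.int64(78), np.int64(73), np.int64(76), np.int64(82), np.int64(83), np.int64(84), np.int64(77), np.int64(79), np.int64(57), np.int64(38), np.int64(35), np.int64(35), np.int64(46), np.int64(50), np.int64(52)]
```

Request:
play_rows([
  [0, 0, -0.002],
], turn=[0])

```text
time: 15.85
tool_pos: [0.4505, -0.3083, 0.1137]
tool_rot: [0.0, 1.0, -0.022, -0.0]
contact_force: [-6.2, 1.1, 4.6]
gripper_width: 0.223
grasp_force: 61.1
```

Request:
play_rows([
  [0, 0, -0.002],
], turn=[0])

```text
time: 15.98
tool_pos: [0.4505, -0.3086, 0.1128]
tool_rot: [0.001, 1.0, -0.022, -0.0]
contact_force: [-10.9, 1.4, 9.8]
gripper_width: 0.222
grasp_force: 61.7
```

Request:
play_rows([
  [0, 0, -0.002],
], turn=[0])

```text
time: 16.1
tool_pos: [0.4505, -0.3091, 0.1114]
tool_rot: [0.001, 1.0, -0.022, -0.0]
contact_force: [-10.3, 1.8, 9.9]
gripper_width: 0.222
grasp_force: 62.0
```

Request:
play_rows([
  [0, 0, 0.04],
  [0, 0, 0],
  [0, 0, -0.041],
  [0, 0, 0],
], turn=[0, 0, 0, 0])

```text
time: 16.6
tool_pos: [0.4496, -0.3073, 0.1054]
tool_rot: [-0.001, 1.0, -0.022, -0.001]
contact_force: [-0.9, -0.3, -2.9]
gripper_width: 0.221
grasp_force: 60.6
```

Request:
play_rows([
  [0, 0, 0.04],
  [0, 0, 0],
  [0, 0, -0.042],
  [0, 0, 0],
], turn=[0, 0, 0, 0])

```text
time: 17.1
tool_pos: [0.4492, -0.3068, 0.103]
tool_rot: [-0.002, 1.0, -0.022, -0.002]
contact_force: [0.4, 0.3, -4.0]
gripper_width: 0.22
grasp_force: 60.6
```

Request:
play_rows([
  [0, 0, 0.035],
  [0, 0, 0],
  [-0.02, 0, 0],
  [-0.035, 0, 0],
  [-0.035, 0, 0],
  [-0.03, 0, 0],
  [0, 0, 0],
], turn=[0, 0, 0, 0, 0, 0, 0])

```text
time: 17.98
tool_pos: [0.3288, -0.3072, 0.1392]
tool_rot: [-0.001, 1.0, -0.023, -0.001]
contact_force: [0.7, -0.5, -3.8]
gripper_width: 0.218
grasp_force: 60.4
```

```bash
python3 - <<'E'
from h import *
s=state(); print(s["tool_pos"],s["contact_force"],s["ft_torque"])
snap("wrist","w9.png"); a=snap("scene","s9.png"); b=snap("top","t9.png")
for n,rows,cols in(("scene",slice(246,274),(138,141,144)),("top",slice(188,214),(392,394,396,398))):
  for f in({"scene":"scene0","top":"top0"}[n],{"scene":"s9","top":"t9"}[n]):
    im=cv2.imread("pics/%s.png"%f).astype(int)
    for c in cols: print(f,c,*(im[rows,c,2]-im[rows,c,0]))
E
```

```text
[ 0.32877125 -0.30721224  0.13916385] [ 0.69339773 -0.52868873 -3.80703661] [0.01398692 0.35782245 0.0148099 ]
scene0 138 5 7 3 3 31 50 3 -1 -2 -1 -1 0 -2 -4 -3 -1 -3 -3 -4 -4 51 76 76 71 75 81 75 53
scene0 141 4 -1 1 2 53 41 0 -1 1 -4 -3 0 2 1 -1 2 -4 1 -6 0 57 73 68 70 76 82 79 78
scene0 144 -4 -2 -2 0 27 34 20 0 -6 -3 1 26 14 5 -1 0 -3 0 -7 26 73 73 72 70 78 78 78 77
s9 138 3 3 0 1 29 64 73 46 0 -7 -3 1 -1 1 -4 -6 -1 -3 -4 -2 59 80 79 77 78 82 80 51
s9 141 2 0 0 0 57 72 74 6 -7 -6 3 1 -2 -2 -5 -3 -4 -1 -6 -4 59 77 73 75 80 83 83 79
s9 144 -3 -4 -6 -2 29 35 19 -4 -5 1 53 32 8 -3 -3 0 -1 -1 -1 22 80 75 75 77 85 82 78 78
top0 392 72 71 72 72 70 65 68 76 56 26 -2 -1 -1 -1 -4 27 35 11 -2 19 57 62 78 75 74 76
top0 394 80 83 84 83 81 79 82 74 26 -4 3 3 3 2 1 1 2 2 -1 10 48 75 81 78 75 74
top0 396 28 18 11 13 8 8 10 1 -2 2 3 2 3 3 3 1 2 1 -1 31 57 63 78 79 75 76
top0 398 28 38 46 44 43 43 45 31 7 -2 1 2 0 -1 3 27 43 10 -2 5 40 48 74 82 77 78
t9 392 74 74 74 72 70 67 71 79 64 16 -4 0 1 -1 -6 33 36 9 -3 20 58 66 79 79 75 77
t9 394 84 84 84 85 84 80 81 90 61 -5 0 2 1 1 1 0 2 2 0 14 50 77 83 81 77 77
t9 396 29 19 11 12 8 7 7 3 -2 -2 2 1 3 2 4 1 1 1 -2 33 59 66 79 81 74 78
t9 398 29 39 47 45 43 44 43 57 58 26 6 2 -2 2 6 23 46 10 -4 4 43 52 75 81 76 79
```

```bash
python3 - <<'E'
from h import *
for n,(f,g),(r0,r1,c0,c1) in(("top",("top0","t9"),(192,209,385,405)),("scene",("scene0","s9"),(247,269,130,154))):
    A,B=[cv2.imread("pics/%s.png"%k).astype(int) for k in(f,g)]
    m=lambda im:(im[r0:r1,c0:c1,2]-im[r0:r1,c0:c1,0])
    for a,b,r in zip(m(A),m(B),range(r0,r1)):
        q=lambda v:"".join(" .:oO#"[min(5,max(0,x)//15)] for x in v); print(n,r,q(a),"|",q(b))
    print([np.round(proj(n,[.556,-.311,z])[0]-[c0,r0],1) for z in(.124,.106)])
E
```

```text
top 192 #O .#O:O##O .:oO#### | #O .##oO##O .:oO####
top 193 #o .Oo:O##O .:oO#### | #O .OOoO##O .:oO####
top 194 #O .OooO##O .ooO###O | #O .OooO##O .:oO####
top 195 #o .Ooo##Oo .::O#### | #O :#oo###O .ooO####
top 196 O.  ooooo.    .O#### | #o :#ooOOO: .oo#####
top 197 o.  oo:.       O###O | #o :#o:.     .o####O
top 198 o.  oo.        o###O | #o :#o.       :O###O
top 199 o.  O:         :O##O | #o :#:         ####O
top 200 o.  o:         :###O | #o :#.         ####O
top 201 O   o:         o###O | #: :#:         ####O
top 202 #. .oo.       .O###O | #: o#o.       .####O
top 203 O. oOOo.     .oO###O | #. o#Oo:     .o####O
top 204 .  .. ::     :o####O | .  ...::     oo####O
top 205                .::o: |                .::o:
top 206                      |                     
top 207 :::::...   :.        | o::::....  :.       
top 208 ooooooooooooo:::::.  | ooooooooooooo:::::..
[array([11. ,  6.7]), array([9.5, 7.9])]
scene 247                          |                         
scene 248                          |                         
scene 249                          |               
[... 531 characters left out ...]
 O::oO:::o |   ::.:..       :::#O####
scene 259 OO##:.          ...::::: | OO#O::          .:###OO#
scene 260 O###::           .::::.. | ####:.           :o#O#OO
scene 261 ####:.           ::::::. | ####:.           ::##OOO
scene 262 OOOO:.           ::.::.. | #O##:.           ::O#OOO
scene 263 OOOOO:          .::::::o | OO###:          .::#O###
scene 264 OOO##:         ..::::oOO | #####:          ::o#####
scene 265 OOOOO:.      ..#o:::OOOO | OO###:.      ..::::o###O
scene 266 OOOOO::Ooo:oO#O#::::OOOO | OOOOO::Ooo:o####:.::OOOO
scene 267 OO###::o##OO#OOO:.:OOOOO | #####::o##O#####:.:O#OO#
scene 268 #####:.:#OOOOOOO:.:##### | #####:::#O#OOO#O:.:#####
[array([10.4,  6.6]), array([11.9, 12.4])]
```

```bash
python3 - <<'E'
from h import *
grab_frame("wrist"); s=state()
for d in trace("wrist","mallet_head")[:2]:
    r=d["region"]; print(d["p"],d["location"],[(k,np.nonzero(r[k])[0][[0,-1]]) for k in range(0,130,10) if r[k].any()], np.nonzero(r.any(1))[0][[0,-1]])
im=cv2.imread("pics/w9.png").astype(int);im4=cv2.imread("pics/w4.png").astype(int)
for n,i in(("w4",im4),("w9",im)):
    print(n,"col281 R-B",[(k,int(v)) for k,v in zip(range(60,130,3),i[60:130:3,281,2]-i[60:130:3,281,0])])
    for r in(110,160,220): # handle edges
        m=np.nonzero((i[r,200:360,2]-i[r,200:360,0]>25)&(i[r,200:360].sum(1)<330))[0]; print(r,m[[0,-1]]+200 if len(m) else 0)
# predicted head top/back edges for tilt-up angle
Rt=R.from_quat(s["tool_rot"],scalar_first=True).as_matrix(); 
for a in(-4,-2,0,2,4,6,8,10):
    m=R.from_euler("y",-a,degrees=True).as_matrix()@np.diag([1,1,1])
    P=np.array([[.084,-.026,.028],[.084,.026,.028],[.084,.01,.011],[.084,-.01,.011],[.05,.01,.011],[.05,-.01,.011]])@m.T
    P[:,2]=-(P[:,2]+.019*1) # up -> tool -z ; grasp at -19mm
    P[:,1]*=1
    print(a,np.round(wproj(P@Rt.T+s["tool_pos"],s),0).tolist())
E
```

```text
0.7 [276.5, 47.4] [(0, array([183, 375])), (10, array([182, 375])), (20, array([182, 375])), (30, array([183, 375])), (40, array([183, 375])), (50, array([182, 376])), (60, array([184, 375])), (70, array([184, 374])), (80, array([185, 374])), (90, array([185, 373]))] [ 0 98]
w4 col281 R-B [(60, 1), (63, 3), (66, 2), (69, 2), (72, 3), (75, 3), (78, 2), (81, 3), (84, 4), (87, 4), (90, 11), (93, 49), (96, 56), (99, 61), (102, 55), (105, 61), (108, 63), (111, 63), (114, 64), (117, 63), (120, 64), (123, 64), (126, 65), (129, 65)]
110 [251 306]
160 [252 306]
220 [253 305]
w9 col281 R-B [(60, 2), (63, 3), (66, 0), (69, 3), (72, 3), (75, 3), (78, 3), (81, 3), (84, 2), (87, 1), (90, 3), (93, 3), (96, 13), (99, 44), (102, 45), (105, 43), (108, 44), (111, 43), (114, 43), (117, 44), (120, 45), (123, 46), (126, 47), (129, 42)]
110 [251 309]
160 [251 308]
220 [255 305]
-4 [[199.0, 72.0], [366.0, 73.0], [310.0, 79.0], [254.0, 79.0], [310.0, 173.0], [254.0, 173.0]]
-2 [[197.0, 73.0], [369.0, 74.0], [311.0, 79.0], [253.0, 79.0], [310.0, 175.0], [254.0, 175.0]]
0 [[194.0, 75.0], [371.0, 76.0], [312.0, 79.0], [253.0, 79.0], [311.0, 177.0], [254.0, 177.0]]
2 [[192.0, 78.0], [374.0, 78.0], [313.0, 80.0], [252.0, 79.0], [311.0, 179.0], [253.0, 179.0]]
4 [[189.0, 81.0], [377.0, 81.0], [314.0, 80.0], [251.0, 80.0], [312.0, 181.0], [253.0, 181.0]]
6 [[186.0, 84.0], [380.0, 85.0], [315.0, 81.0], [251.0, 81.0], [312.0, 184.0], [253.0, 184.0]]
8 [[183.0, 88.0], [383.0, 89.0], [316.0, 83.0], [250.0, 82.0], [313.0, 187.0], [252.0, 187.0]]
10 [[180.0, 93.0], [386.0, 94.0], [317.0, 85.0], [249.0, 84.0], [313.0, 190.0], [252.0, 190.0]]
```

Request:
play_rows([
  [0.03, 0, 0],
  [0.035, 0, 0],
  [0.035, 0, 0],
  [0.02, 0, 0],
  [0, 0, 0],
  [0, 0, 0],
  [0, 0, -0.04],
  [0, 0, 0],
], turn=[0, 0, 0, 0, 0, 0, 0, 0])

```text
time: 19.23
tool_pos: [0.4494, -0.3076, 0.0998]
tool_rot: [-0.001, 1.0, -0.023, -0.001]
contact_force: [-0.8, 0.9, -3.9]
gripper_width: 0.226
grasp_force: 60.9
```

Request:
play_rows([
  [0, 0, 0.04],
  [0, 0, 0],
  [0, 0, -0.042],
  [0, 0, 0],
], turn=[0, 0, 0, 0])

```text
time: 19.73
tool_pos: [0.4489, -0.307, 0.0966]
tool_rot: [-0.001, 1.0, -0.022, -0.002]
contact_force: [-0.7, -0.6, -4.4]
gripper_width: 0.223
grasp_force: 61.0
```

Request:
play_rows([
  [0, 0, 0.03],
  [0, 0, 0],
  [-0.02, 0, 0],
  [-0.035, 0, 0],
  [-0.035, 0, 0],
  [-0.03, 0, 0],
  [0, 0, 0],
], turn=[0, 0, 0, 0, 0, 0, 0])

```text
time: 20.6
tool_pos: [0.3288, -0.3073, 0.1276]
tool_rot: [-0.001, 1.0, -0.023, -0.001]
contact_force: [-0.3, -0.2, -5.0]
gripper_width: 0.219
grasp_force: 60.8
```

```bash
python3 - <<'E'
from h import *
grab_frame("wrist"); s=state(); print(s["tool_pos"],s["tool_rot"])
for d in trace("wrist","mallet_head")[:1]:
    r=d["region"]; print(d["p"],[(k,np.nonzero(r[k])[0][[0,-1]]) for k in range(60,130,10) if r[k].any()], np.nonzero(r.any(1))[0][[0,-1]])
snap("scene","s10.png"); im=cv2.imread("pics/s10.png").astype(int); b=cv2.imread("pics/s9.png").astype(int)
q=lambda i,r:"".join(" .:oO#"[min(5,max(0,x)//15)] for x in i[r,130:154,2]-i[r,130:154,0])
for k in range(249,269): print(k,q(b,k),"|",q(im,k))
E
```

```text
[ 0.32991694 -0.30764296  0.12805022] [-3.69919748e-04  9.99742227e-01 -2.27005337e-02 -1.71695200e-04]
0.62 [(60, array([177, 381])), (70, array([178, 381])), (80, array([178, 380])), (90, array([179, 379])), (100, array([180, 379]))] [  0 106]
249                          |                         
250         .:oooo.  Ooo:.   |         .::ooo.  Ooo:.  
251      .:oOO#O#O:  Oo:.    |      ::oOOO##O:  Ooo.   
252     :OO#O#OO#:.          |     :OO##OO##:.         
253  .  :###o:.              |     :###o:.             
254 o:  ..                :: | ::  ..                ::
255 .                .:oO### | .                .:oOO##
256             ..o::o###### |             ..o:::######
257        .      :#o:####O# |        .      :#::#####O
258   ::.:..       :::#O#### |   ::.:..       o::#OO##O
259 OO#O::          .:###OO# | ####::          .:######
260 ####:.           :o#O#OO | ####:.           :o#OOOO
261 ####:.           ::##OOO | ####:.           ::##OOO
262 #O##:.           ::O#OOO | OO#O:.           ::OOOOO
263 OO###:          .::#O### | O###O:          .::O####
264 #####:          ::o##### | #####:.         ::o#####
265 OO###:.      ..::::o###O | #O###:..     ..::::o##OO
266 OOOOO::Ooo:o####:.::OOOO | OOOO#::Ooo:O####::.:OOOO
267 #####::o##O#####:.:O#OO# | O####::o########:.:O####
268 #####:::#O#OOO#O:.:##### | #####:::##O##O#O:::#####
```

The pin is unchanged between the last two blows and the extra travel went into handle slip, so it sits on its hard stop. I now take the mallet to the board.

Request:
play_rows([
  [0, 0.03, 0.01],
  [0, 0.05, 0.01],
  [0, 0.055, 0],
  [0, 0.055, 0],
  [0.015, 0.05, 0],
  [0.03, 0.045, 0],
  [0.03, 0.025, 0],
  [0.015, 0.008, 0],
], turn=[0, 0, 0, 0, 0, 0, 0, 0])

```text
time: 21.75
tool_pos: [0.422, 0.0125, 0.1489]
tool_rot: [-0.001, 1.0, -0.02, -0.0]
contact_force: [-0.3, -0.1, -4.1]
gripper_width: 0.222
grasp_force: 60.8
```

Request:
play_rows([
  [0, 0, -0.02],
  [0, 0, -0.035],
  [0, 0, -0.035],
  [0, 0, -0.02],
  [0, 0, -0.006],
  [0, 0, 0],
], turn=[0, 0, 0, 0, 0, 0])

```text
time: 22.5
tool_pos: [0.421, 0.0103, 0.033]
tool_rot: [-0.0, 1.0, -0.022, -0.0]
contact_force: [0.7, -0.8, -4.4]
gripper_width: 0.223
grasp_force: 60.8
```

Request:
play_rows([
  [0, 0, -0.003],
  [0, 0, -0.003],
  [0, 0, -0.002],
  [0, 0, -0.002],
  [0, 0, 0],
], turn=[0, 0, 0, 0, 0])

```text
time: 23.12
tool_pos: [0.4207, 0.0099, 0.0229]
tool_rot: [0.0, 1.0, -0.022, 0.0]
contact_force: [3.2, 0.3, -0.0]
gripper_width: 0.22
grasp_force: 60.9
```

Request:
play_rows([
  [0, 0, 0],
  [0, 0, 0],
  [0, 0, 0.002],
  [0, 0, 0.003],
  [0, 0, 0],
], turn=[0, 0, 0, 0, 0], hand=0.0854)

```text
time: 23.75
tool_pos: [0.421, 0.0099, 0.0283]
tool_rot: [0.0, 1.0, -0.022, 0.0]
contact_force: [0.8, -0.8, 1.0]
gripper_width: 0.997
grasp_force: 0.0
```

Request:
play_rows([
  [0, 0, 0.02],
  [0, 0, 0.04],
  [0, 0, 0.05],
  [0, 0, 0.05],
  [-0.02, 0, 0.03],
  [-0.02, 0, 0],
  [0, 0, 0],
  [0, 0, 0],
], turn=[0, 0, 0, 0, 0, 0, 0, 0])

```text
time: 24.75
tool_pos: [0.3807, 0.01, 0.2173]
tool_rot: [-0.0, 1.0, -0.022, -0.0]
contact_force: [-0.6, 0.2, -0.0]
gripper_width: 1.004
grasp_force: 0.0
```

```bash
python3 - <<'E'
from h import *
s=state(); print(s["tool_pos"],s["contact_force"]); im=grab_frame("wrist")
for t in("mallet_head","mallet"):
  for d in trace("wrist",t)[:2]:
    ys,xs=np.nonzero(d["region"]); print(t,round(d["p"],2),d["location"],xs.min(),xs.max(),ys.min(),ys.max(),np.round(wray(d["location"],.074,s),3))
print(np.round(wproj(box((.528,.005),-2.5,(-.026,.026,-.026,.026,.074)),s)).tolist())
print(np.round(wproj(box((.528,.005),-2.5,(-.196,-.026,-.01,.01,.057)),s)).tolist())
grab_frame("scene"); 
for t in("mallet","spice","mill","mortar"):print(t,[(round(d["p"],2),d["location"]) for d in trace("scene",t)])
E
```

```text
[0.38070688 0.00996352 0.21731435] [-0.58789029  0.20958524 -0.00663227]
mallet_head 0.76 [276.2, 32.4] 247 306 2 66 [0.526 0.007 0.074]
mallet_head 0.65 [57.2, 291.0] 30 83 261 319 [0.274 0.289 0.074]
mallet 0.8 [278.6, 66.0] 246 307 2 236 [0.495 0.006 0.074]
mallet 0.66 [56.4, 287.0] 30 83 261 320 [0.279 0.288 0.074]
[[309.0, 59.0], [308.0, 4.0], [249.0, 4.0], [248.0, 59.0]]
[[289.0, 238.0], [289.0, 62.0], [268.0, 62.0], [269.0, 238.0]]
mallet [(0.91, [336.2, 150.4]), (0.88, [272.9, 230.7]), (0.86, [410.1, 185.0]), (0.66, [416.6, 293.5])]
spice [(0.69, [134.1, 224.1]), (0.46, [256.4, 237.0])]
mill [(0.9, [339.8, 291.0])]
mortar [(0.95, [281.7, 303.8])]
```

```bash
python3 -c "
from plant import *
print(job_done())"
```

```text
the job is handed in; nothing more can be done
None
```

I handed the job in at about 25 s: by my measurements the pin is fully down, the mallet stands on its head on the board, and the bystanders are where they were; no verdict came back, and I viewed 11 pictures, one over the limit of 10.

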